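# Fetch the small bottle from the back of the warmer and plug its well

## Task

Put the small bottle from the middle rear well of the bottle warmer on the middle of the magnetic stirrer's round plate. The two tall bottles that flank it leave no room for the fingers: first stand both on the cork mat (they are hot), and once the small bottle is on the stirrer close its empty well with the black plug, pushed fully home, and put each tall bottle back down into the very well it came from. Keep everything upright.

Things in the scene. Friction and masses are not known exactly. Their poses are not given: they have to be found in the camera images.
- media_bottle: tall clear-glass bottle: body 71 mm in diameter, 144 mm high, wide ridged orange screw cap 54 mm in diameter from 119 to 143 mm above its foot; about 0.25 kg. Origin: centre of its underside, z up. Starts upright in one of the warmer's two outer wells (either one)
- blue_bottle: tall clear-glass bottle: body 67 mm in diameter, 140 mm high, narrower blue screw cap 49 mm in diameter from 116 to 140 mm above its foot; about 0.25 kg. Origin: centre of its underside, z up. Starts upright in the other outer well of the warmer
- small_bottle: small clear-glass bottle: body 57 mm in diameter, 106 mm high, orange screw cap 51 mm in diameter from 87 to 105 mm above its foot; about 0.12 kg. Origin: centre of its underside, z up. Starts upright deep in the warmer's rear well, between the two tall bottles, with only its cap and shoulder above the deck
- well_plug: loose black plug standing on its stem on the bench: tapered round stem 22 mm long (diameter 50 mm at the end, 57 at the flange), flange 66 mm in diameter from 22 to 29 mm up, ribbed grip knob 28 mm in diameter from 52 to 80 mm up; about 0.08 kg. Origin: centre of the stem's end (underside), z up. Seated, its flange lies on the deck, its origin 63 mm above the warmer's underside
- bottle_warmer: bottle warmer, fixed, white, 171 x 246 mm; aluminium deck 85 mm high, low control panel at the front (-x), housing 114 mm high along the back from x = +52 mm on. Origin: underside; x to the back, z up. Two outer wells, bore 78 mm, 25 mm deep (floor z = 60 mm), at x = -6, y = +73 and -73 mm; rear well, bore 59 mm, 75 mm deep (floor z = 10 mm), at x = +14, y = 0. Mouths are chamfered
- rear_well (a point): centre of the mouth of the warmer's rear well, at deck height
- stirrer: magnetic stirrer, fixed: grey box 125 x 106 mm and 55 mm high with a white round plate 100 mm in diameter whose flat top is 67 mm above its underside; knob on its front. Origin: underside, below the centre of the round plate; the box reaches from 70 mm before (-x) to 55 mm behind (+x) it
- cork_mat: flat cork mat, fixed: 170 mm (x) by 100 mm (y), 8 mm thick, room for the two tall bottles one behind the other along x. Origin: centre of its underside
Things that resemble listed ones, but are neither listed nor needed, are in the scene too. There is more than one size of the stirrer; the one meant has the size given above.

How it is judged (in metres and radians):
On the way, in this order (a step that is already met when the one before it is completed fails the run):
1. both tall bottles stand upright on the cork mat (x of media_bottle in the frame of cork_mat between -0.085 and 0.085 m and y of media_bottle in the frame of cork_mat between -0.05 and 0.05 m and z of media_bottle in the frame of cork_mat between 0.005 and 0.012 m and angle between each of media_bottle, blue_bottle's own z axis and vertical below 0.06 rad and x of blue_bottle in the frame of cork_mat between -0.085 and 0.085 m and y of blue_bottle in the frame of cork_mat between -0.05 and 0.05 m and z of blue_bottle in the frame of cork_mat between 0.005 and 0.012 m), for 0.2 s.
2. the small bottle stands on the middle of the stirrer's plate while the tall bottles are still on the mat (all of step 1 and horizontal distance between small_bottle and stirrer below 0.015 m and z of small_bottle in the frame of stirrer between 0.064 and 0.071 m and angle between small_bottle's own z axis and vertical below 0.06 rad), for 0.2 s.
3. the plug is fully home in the rear well while the tall bottles are still on the mat (all of step 1 and horizontal distance between well_plug and rear_well below 0.006 m and z of well_plug in the frame of bottle_warmer between 0.058 and 0.067 m and angle between well_plug's own z axis and vertical below 0.06 rad), for 0.2 s.
At the end, for the whole second after the job is handed in: small bottle upright on the stirrer plate within 15 mm of its centre; plug in the rear well, flange down on the deck, within 6 mm of the axis; each tall bottle upright, back within 10 mm of where it stood, down in the same well; all released and at rest (horizontal distance between small_bottle and stirrer below 0.015 m and z of small_bottle in the frame of stirrer between 0.064 and 0.071 m and angle between each of small_bottle, well_plug, media_bottle, blue_bottle's own z axis and vertical below 0.06 rad and horizontal distance between well_plug and rear_well below 0.006 m and z of well_plug in the frame of bottle_warmer between 0.058 and 0.067 m and distance of each of media_bottle, blue_bottle from where it was at the start of the episode below 0.01 m and linear speed of each of media_bottle, blue_bottle, small_bottle, well_plug below 0.02 m/s); the robot touches nothing.
It fails at once if a bottle or the plug is tipped far over (angle between any of media_bottle, blue_bottle, small_bottle, well_plug's own z axis and vertical above 0.5 rad).
It also fails if it takes over 149 s, if anything falls off the work surface, if the arm or the gripper's body presses on something with over 40 N, if the wrist force passes 120 N, or if a joint passes its speed limit or range.

## Robot

A 6-joint arm with a two-finger parallel gripper is mounted at the origin on a cart in front of the work surface, level with it; the furniture and walls round the work are solid. World frame = base frame: x ahead of the robot, y to its left, z up, the work surface at z = 0. Lengths are in mm, angles in rad, forces in N, time in s.
With the tool pointing down it reaches from about 225 to 725 mm from the base axis. Payload 3.1 kg.
Tool frame: the origin (TCP) lies midway between the tips of the shut fingers; the grasp point (between the pads) lies 19 mm behind it; z points along the fingers, y is the line along which they close (so a half turn about z gives the same grasp; the last joint's range is limited). The gripper opens to 85 mm and grips with 20 to 120 N. Pads are 22 mm wide; open, the fingers measure 114 mm over their backs; the gripper's body (76 mm by 85 mm) begins 54 mm behind the grasp point. The pads swing forward as they close: fully open they stand 13 mm farther back than shut.
Start: joints at [-1.259, 0.048, 0.099, 1.622, 0, 1.443], TCP at [223.508, -475.039, 231.312] pointing down, gripper open.
Joint ranges: [-2.91, 2.91], [-0.99, 1.94], [-1.21, 1.42], [-2.12, 2.29], [-1.49, 1.47], [-3.14, 3.14]. Speed limits (rad/s): [2.79, 2.79, 3.14, 3.14, 3.14, 3.14].

## Interface

Orientations are given as a unit quaternion [x, y, z, w].
In Python, from bench import r, vision, workorder, nets gives the robot as it stands.
- The arm moves only by the tool step_arm, never from a script. Its argument "targets" is a list of rows, each a list of 2 entries, a list of its own where there are three numbers: the shift along the tool's x, y, z in mm, then the turn about the tool's z in degrees. A call has exactly 8 rows; each row is the pose to reach, as a shift and turn from the pose commanded when the call began, along the tool's axes at that moment; what a row does not reach only later rows make up. A row lasts 1/8 s, in which the tool goes at most 62.5 mm and 10.7 degrees, less where a joint would pass 70% of its speed; a pose out of reach is approached as far as the arm can. A call with a gripper value outside its range is refused whole. "hand" is the finger opening in mm, from 0 to 85.4, set as the call begins (left out, the last holds). The fingers move at their own pace and stop on an object; "newtons" is the grip in N (left out, the last holds). Time passes only in rows, so rows that repeat a pose let the fingers close, or fill a call up. It gives the time, the measured TCP pose, the force, the opening and the grip force at its end, in the units of the state.
- r.get_obs(): the state, without advancing time (a new reading comes with each control period).
- vision.get_image(name): name is "scene" or "side" or "wrist"; returns (picture, depth): 420x560x3 uint8, red, green, blue; 420x560 float32, mm along the optical axis (not along the pixel's ray), 0 where there is no reading.
- vision.camera_params(name): a dict with "camera_matrix" (3x3 intrinsics, pixels), "position" and "rotation" of the camera in the world. Camera axes: x right, y up, looking along -z (the intrinsics and any distortion apply to the point x, -y, -z); pixel columns grow to the right and rows downward; lengths in mm; the calibration is good to about 2 mm. A picture is of the moment at which its call begins: read the wrist's pose just before it. camera_params takes no time and is no camera call; for the wrist camera it gives the pose at the moment of the call.
- workorder.close_job(): hands the job in; it is judged then, once.
Trained networks look in the newest picture that a camera, given by its name, has taken for a name from the list of things; names that differ only in an ending like _2 or _b are one class to them, and where a whole thing is asked for, a point or a joint stands for the part that bears it (a point fixed in the world has none). Each returns a list of dicts, best first, with "p" (0 to 1); they miss things now and then, are a little off and sometimes report something else, mostly with a low value. They report only what shows in the picture. A call takes as long as a camera call. They do not tell look-alikes from the thing itself.
- nets.regions_of(camera, name): "mask" (420x560 bool, what is visible of it) and "bbox" ([left, top, right, bottom] in pixels, round what is visible of it).
- nets.spot_point(camera, name): "pixel" ([row, column] in pixels: a listed point, or the origin of a listed thing).
The state is a dict: "clock": time; "qpos": joint angles; "qvel": joint speeds; "tau": joint torques, N m; "position": TCP position; "tcp_rot": TCP orientation; "ft_force": force on the tool from outside, world axes, zero at the start; "torque": the same for the moment, N m; "gripper_width": finger opening in mm; "grip_force": force on a finger pad.
Only numpy, scipy, OpenCV 4.12 (cv2) and the standard library are available. Lean on these libraries where they do the work, as an engineer would, in place of code of your own. Each camera call takes 0.05 s, during which the arm holds its last target. There are 200 camera calls.

## Working session

There is one attempt and no reset: what is moved stays moved. The work goes in short steps, Python scripts to look and compute and a tool call to move; the robot and the scene stay as the last step left them, time stands still between calls to the robot, and variables do not carry over. Pictures are saved under pics/ and viewed, at most 14 in all, crops included, and the job is handed in when it is done.

Besides the shell and the picture viewer there is one more tool, called after "Emit:" as a command line: name --argument value ..., lists and objects as JSON in quotes. step_arm: Moves the arm, as the interface text tells. Its arguments: {"type":"object","properties":{"targets":{"type":"array"},"hand":{"type":"number"},"newtons":{"type":"number"}},"required":["targets"]}

```bash
mkdir -p pics; ls
cat > h.py <<'E'
import numpy as np, cv2
from bench import r, vision, workorder, nets
from scipy.spatial.transform import Rotation as R
def grab(n):
    p=vision.camera_params(n); im,d=vision.get_image(n); return im,d,p
def rot(p):
    q=np.array(p['rotation'],float)
    return q if q.shape==(3,3) else R.from_quat(q).as_matrix()
def cloud(d,p):
    K=np.array(p['camera_matrix']); v,u=np.mgrid[:d.shape[0],:d.shape[1]]
    c=np.stack([(u-K[0,2])/K[0,0]*d,-(v-K[1,2])/K[1,1]*d,-d],-1)
    return c@rot(p).T+np.array(p['position'])
def save(n,im): cv2.imwrite('pics/'+n+'.png',cv2.cvtColor(im,cv2.COLOR_RGB2BGR))
E
python3 - <<'E'
from h import *
o=r.get_obs(); print({k:np.round(v,3) for k,v in o.items()})
ims=[]
for c in ['scene','side']:
    im,d,p=grab(c); print(c,p)
    save(c+'0',im); P=cloud(d,p); np.savez(c+'0.npz',im=im,d=d,P=P)
    for n in ['media_bottle','blue_bottle','small_bottle','well_plug','bottle_warmer','stirrer','cork_mat']:
        for x in nets.regions_of(c,n):
            m=x['mask']&(d>0); q=P[m]
            print(n,round(x['p'],2),np.round(x['bbox']),m.sum(),np.round(np.percentile(q,[2,50,98],axis=0)).tolist() if len(q) else '')
E
```

```text
pics
{'clock': np.float64(0.0), 'qpos': array([-1.259,  0.049,  0.098,  1.622,  0.   ,  1.443]), 'qvel': array([ 0.001,  0.   , -0.   ,  0.001,  0.001, -0.002]), 'tau': array([ 0.0000e+00, -3.3878e+01,  3.2002e+01,  2.0000e-02, -0.0000e+00,
        0.0000e+00]), 'position': array([ 223.323, -474.436,  230.09 ]), 'tcp_rot': array([ 0.976,  0.218, -0.   , -0.001]), 'ft_force': array([ 0.304,  0.188, -0.573]), 'torque': array([-0.042,  0.029, -0.062]), 'grip_force': np.float64(0.0), 'gripper_width': np.float64(84.802)}
scene {'camera_matrix': array([[413.76787243,   0.        , 281.77943068],
       [  0.        , 413.76787243, 208.2968843 ],
       [  0.        ,   0.        ,   1.        ]]), 'position': array([1322.17927953,  319.63105172, 1040.65568867]), 'rotation': array([0.17944039, 0.34465061, 0.80983294, 0.43953124])}
media_bottle 0.87 [308. 195. 329. 237.] 836 [[504.0, -118.0, 80.0], [542.0, -83.0, 155.0], [557.0, -58.0, 205.0]]
blue_bottle 0.94 [268. 177. 288. 216.] 674 [[496.0, -263.0, 79.0], [534.0, -228.0, 150.0], [550.0, -208.0, 202.0]]
blue_bottle 0.17 [229. 178. 269. 21
[... 1575 characters left out ...]
229.0, 151.0], [551.0, -207.0, 201.0]]
small_bottle 0.74 [275. 221. 292. 243.] 260 [[511.0, -192.0, 73.0], [546.0, -161.0, 111.0], [565.0, -136.0, 118.0]]
well_plug 0.78 [344. 233. 364. 252.] 318 [[408.0, 19.0, 5.0], [437.0, 50.0, 29.0], [458.0, 76.0, 81.0]]
bottle_warmer 0.57 [242. 211. 328. 271.] 2578 [[458.0, -282.0, 12.0], [601.0, -145.0, 81.0], [610.0, -41.0, 115.0]]
stirrer 0.92 [164. 154. 185. 180.] 374 [[327.0, -794.0, -2.0], [412.0, -725.0, 36.0], [447.0, -704.0, 48.0]]
stirrer 0.57 [219. 186. 259. 229.] 890 [[389.0, -446.0, -1.0], [481.0, -368.0, 55.0], [642.0, -315.0, 226.0]]
cork_mat 0.84 [388. 242. 449. 284.] 1219 [[349.0, 179.0, -2.0], [400.0, 252.0, 7.0], [453.0, 343.0, 13.0]]
```

View pics/scene0.png

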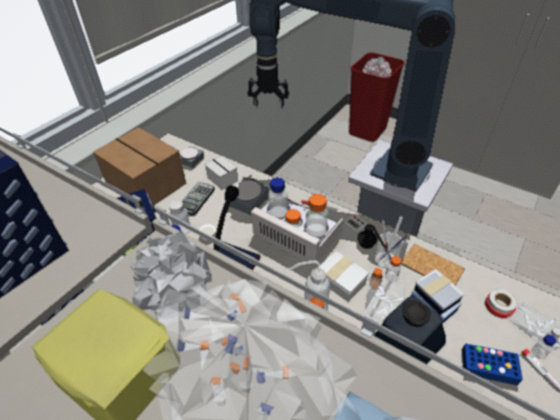

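View pics/side0.png

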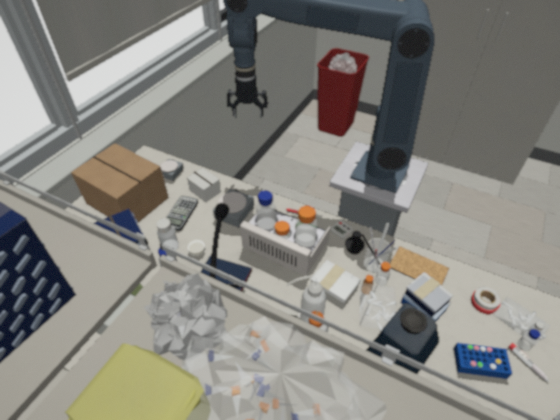

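Run:
```python
from h import *
z=np.load('scene0.npz'); im=z['im']; P=z['P']
save('crop1',cv2.resize(im[140:290,165:365],None,fx=4,fy=4,interpolation=cv2.INTER_CUBIC))
np.set_printoptions(suppress=True)
def rng(a,b,n):
    q=P[a[0]:a[1],b[0]:b[1]].reshape(-1,3); print(n,np.round(np.percentile(q,[2,25,50,75,98],axis=0)))
rng((185,205),(235,265),'dark');
```

```text
dark [[ 430. -430.   17.]
 [ 467. -392.   53.]
 [ 490. -369.   64.]
 [ 517. -351.   67.]
 [ 662. -284.  243.]]
```

View pics/crop1.png

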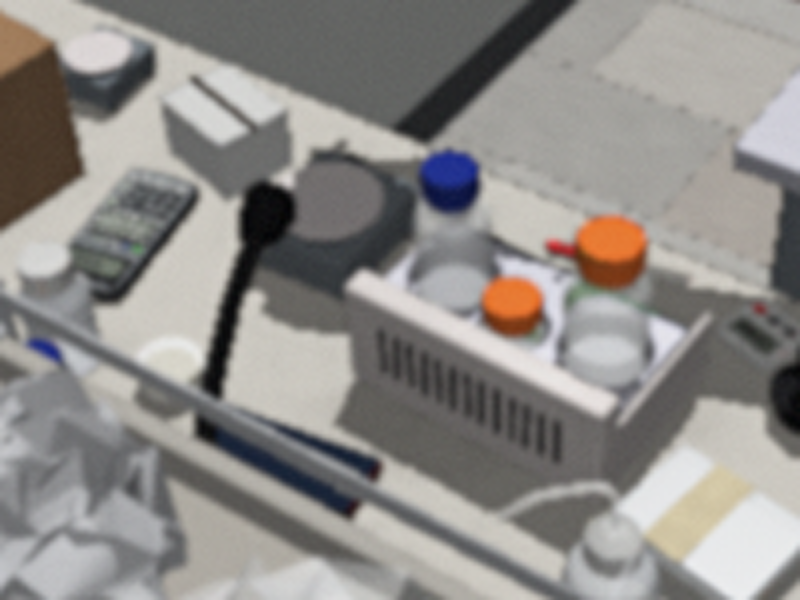

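Run:
```python
from h import *
from scipy.optimize import least_squares
np.set_printoptions(suppress=True,precision=1)
def circ(q,rad):
    # top-disc points: centre such that disc of radius rad covers points (robust)
    c0=np.median(q[:,:2],0)
    (x,y),rr=cv2.minEnclosingCircle(q[:,:2].astype(np.float32)); return np.array([x,y]),rr,c0,len(q)
for c in ['scene','side']:
    z=np.load(c+'0.npz'); im,P=z['im'],z['P']; H=cv2.cvtColor(im,cv2.COLOR_RGB2HSV)
    X,Y,Z=P[...,0],P[...,1],P[...,2]
    org=(H[...,0]<14)&(H[...,1]>150)&(H[...,2]>100); blu=(abs(H[...,0]-115)<12)&(H[...,1]>130)
    box=(X>450)&(X<620)&(Y>-300)&(Y<-20)
    for n,m in [('media',org&box&(Z>196)),('blue',blu&box&(Z>193)),('small',org&box&(Z>106)&(Z<125)),
      ('plate',(abs(X-490)<75)&(abs(Y+380)<75)&(Z>62)&(Z<74)),
      ('plugknob',(abs(X-436)<40)&(abs(Y-50)<40)&(Z>74)&(Z<90)),
      ('plugflange',(abs(X-436)<50)&(abs(Y-50)<50)&(Z>24)&(Z<35)),
      ('plugall',(abs(X-436)<50)&(abs(Y-50)<50)&(Z>14)&(Z<90))]:
        q=P[m]; print(c,n,circ(q,0), 'z',np.percentile(q[:,2],[5,50,95]))
    m=(X>585)&(X<620)&(Y>-270)&(Y<-55)&(Z>25)&(Z<105); q=P[m]
    f=np.polyfit(q[:,1],q[:,0],1); res=q[:,0]-np.polyval(f,q[:,1]); k=abs(res)<4; f=np.polyfit(q[k,1],q[k,0],1)
    print('back: x at y=-160',np.polyval(f,-160),'yaw',-np.arctan(f[0]),k.sum(), 'y ext',np.percentile(P[(X>540)&(X<615)&(abs(Z-112)<6)&(Y>-320)&(Y<0)][:,1],[1,99]))
    m=(abs(X-400)<90)&(abs(Y-260)<130)&(Z<20)&(H[...,0]<25)&(H[...,1]>110)
    q=P[m][:,:2].astype(np.float32); print('mat',cv2.minAreaRect(q),len(q))
    print('lamp', P[int(193 if c=='scene' else 210)-2:,int(231 if c=='scene' else 220)][:4])
zs=[np.load(c+'0.npz')['P'].reshape(-1,3) for c in ['scene','side']]
A=np.concatenate(zs); A=A[(A[:,2]<450)&(A[:,2]>-20)&(A[:,0]>180)]
g={}
xs=np.arange(200,720,40); ys=np.arange(-520,400,40)
print('   y\\x',xs)
for y in ys:
    row=[]
    for x in xs:
        q=A[(A[:,0]>=x)&(A[:,0]<x+40)&(A[:,1]>=y)&(A[:,1]<y+40)]
        row.append(int(np.percentile(q[:,2],98)) if len(q)>3 else -99)
    print(y,row)
```

```text
scene media (array([521.8, -89.6]), 28.532865524291992, array([525.4, -90.2]), 175) z [197.3 202.3 205.3]
scene blue (array([ 518.8, -238.4]), 24.138277053833008, array([ 522.4, -237.7]), 117) z [194.9 199.4 202.3]
scene small (array([ 538.6, -166.8]), 26.068458557128906, array([ 542.6, -165.7]), 144) z [108.2 114.  117.8]
scene plate (array([ 481.4, -397.9]), 52.01158142089844, array([ 478.6, -391.5]), 370) z [63.4 66.8 70.3]
scene plugknob (array([428.4,  46.2]), 15.098339080810547, array([429.9,  46.3]), 51) z [75.4 79.6 82.2]
scene plugflange (array([427.2,  47. ]), 34.834110260009766, array([434.2,  51.8]), 200) z [25.7 29.2 32.8]
scene plugall (array([431.4,  50.7]), 66.57476806640625, array([434.6,  50.6]), 327) z [24.4 30.8 81. ]
back: x at y=-160 604.1657132655869 yaw -0.03450338144787519 941 y ext [-285.7  -48. ]
mat ((401.7025451660156, 253.21792602539062), (183.30435180664062, 99.74383544921875), 88.19622039794922) 1025
lamp [[ 671.7 -293.   253.4]
 [ 674.8 -290.6  253.1]
 [ 676.  -289.9  250.5]
 [ 679.5 -287.2  250.7]]
side media (array([524.8, -92.2]), 26.97150230407715
[... 1637 characters left out ...]
14, 3, 3]
-80 [-99, -99, 2, 13, 17, 59, 86, 203, 202, 116, 114, 4, 3]
-40 [447, -99, 2, 18, 18, 13, 66, 5, 5, 63, 63, 59, 2]
0 [445, -99, 4, 15, 16, 80, 31, 4, 61, 64, 64, 63, 167]
40 [-99, -99, 3, 4, 29, 82, 71, 157, 3, 64, 65, 62, 161]
80 [-99, -99, 1, 3, 0, 137, 122, 148, 7, 63, 62, 62, 3]
120 [-99, -99, 2, 4, 65, 147, 108, 118, 73, 71, 29, 22, 3]
160 [-99, -99, 2, 9, 12, 114, 119, 154, 85, 32, 32, 29, 22]
200 [-99, -99, 2, 11, 11, 11, 9, 3, 23, 30, 27, 26, 163]
240 [-99, -99, 3, 8, 11, 12, 10, 93, 93, 92, 22, 169, 201]
280 [-99, -99, 2, 6, 11, 11, -99, 94, 94, 93, -99, 166, 201]
320 [-99, -99, 3, 5, 11, 11, 10, 93, 94, 93, -99, 163, 168]
360 [-99, -99, 3, 4, 3, 3, 3, 3, 90, 3, 3, 80, 60]
```

```bash
cat >> h.py <<'E'
def tool(frm,yaw_deg,to):
    "shift in tool axes (tool down) for world move"
    t=np.radians(yaw_deg); d=np.array(to,float)-np.array(frm,float); c,s=np.cos(t),np.sin(t)
    return np.round([d[0]*c+d[1]*s, d[0]*s-d[1]*c, -d[2]],1)
E
python3 - <<'E'
from h import *
print(tool([223.5,-475,231.3],25.18,[330,-320,350]))
print(tool([330,-320,350],105.18,[480,-165,350]))
p=vision.camera_params('wrist'); print(p, rot(p))
E
```

```text
[ 162.3  -95.  -118.7]
[110.3 185.4  -0. ]
{'camera_matrix': array([[293.26826575,   0.        , 276.97818733],
       [  0.        , 293.26826575, 209.4108469 ],
       [  0.        ,   0.        ,   1.        ]]), 'position': array([ 291.05397594, -443.61171281,  373.94741093]), 'rotation': array([-0.12569813,  0.07992126, -0.53016319,  0.83470927])} [[ 4.25079178e-01  8.64972348e-01  2.66703076e-01]
 [-9.05156159e-01  4.06253954e-01  1.25100167e-01]
 [-1.40994245e-04 -2.94585408e-01  9.55625145e-01]]
```

Emit:
step_arm --targets '[[[10,-6,-15],-10],[[30,-18,-40],-20],[[60,-35,-65],-30],[[90,-53,-90],-40],[[120,-70,-110],-50],[[145,-85,-118],-60],[[158,-92,-118.7],-70],[[162.3,-95,-118.7],-80]]' --hand 85 --newtons 40

```text
clock: 1.8
position: [330.6, -319.3, 350.6]
tcp_rot: [0.604, 0.797, -0.0, 0.001]
ft_force: [-0.2, -0.5, 0.1]
gripper_width: 84.6
grip_force: 0.0
```

Emit:
step_arm --targets '[[[8,13,0],-10],[[22,37,0],-20],[[42,70,0],-30],[[64,107,0],-40],[[85,143,0],-50],[[100,168,0],-60],[[108,181,0],-70],[[110.3,185.4,0],-74.8]]'

```text
clock: 2.8
position: [480.6, -164.0, 349.9]
tcp_rot: [-0.003, 1.0, 0.0, -0.0]
ft_force: [-0.3, 0.7, -0.4]
gripper_width: 85.2
grip_force: 0.0
```

Run:
```python
from h import *
o=r.get_obs(); print(o['clock'],o['position'],o['tcp_rot'],o['qpos'])
im,d,p=grab('wrist'); save('w1',im); P=cloud(d,p); np.savez('w1.npz',im=im,P=P)
for n in ['media_bottle','blue_bottle','small_bottle','bottle_warmer','stirrer','well_plug']:
    for x in nets.regions_of('wrist',n):
        m=x['mask']&(d>0); q=P[m]; print(n,round(x['p'],2),np.round(x['bbox']),np.round(np.percentile(q,[2,50,98],axis=0)).tolist())
```

```text
2.8 [ 480.58031598 -163.97195874  349.89141816] [-2.52045585e-03  9.99996818e-01  1.03635986e-04 -3.17938374e-05] [-4.61041454e-01  7.11984971e-02  3.64827073e-01  1.86457446e+00
  1.56965231e-04 -4.66082383e-01]
media_bottle 0.89 [300. 177. 371. 256.] [[487.0, -128.0, 80.0], [508.0, -101.0, 200.0], [542.0, -71.0, 204.0]]
blue_bottle 0.86 [184. 177. 248. 246.] [[484.0, -263.0, 74.0], [504.0, -233.0, 183.0], [536.0, -208.0, 201.0]]
blue_bottle 0.49 [187. 134. 368. 263.] [[433.0, -283.0, 42.0], [483.0, -170.0, 84.0], [600.0, -48.0, 115.0]]
small_bottle 0.88 [256. 199. 295. 239.] [[514.0, -193.0, 75.0], [532.0, -170.0, 115.0], [559.0, -145.0, 117.0]]
small_bottle 0.35 [393. 114. 442. 158.] [[397.0, 16.0, 27.0], [425.0, 39.0, 30.0], [455.0, 67.0, 81.0]]
bottle_warmer 0.79 [188. 132. 367. 265.] [[433.0, -283.0, 46.0], [482.0, -170.0, 84.0], [600.0, -48.0, 115.0]]
bottle_warmer 0.4 [487.  83. 560. 154.] [[352.0, 176.0, 6.0], [394.0, 230.0, 8.0], [446.0, 286.0, 10.0]]
```

View pics/w1.png

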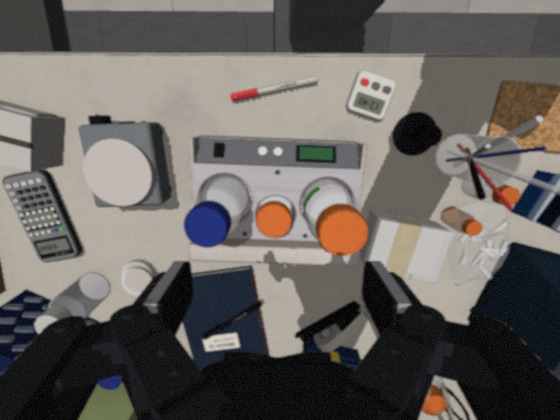

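```bash
cat >> h.py <<'E'
def fitdisc(P,m,z0,tol,rad):
    from scipy.optimize import least_squares
    q=P[m&(abs(P[...,2]-z0)<tol)]
    if len(q)<10: return None
    h=cv2.convexHull(q[:,:2].astype(np.float32))[:,0]
    f=least_squares(lambda c: np.hypot(*(h-c[:2]).T)-c[2],[*q[:,:2].mean(0),rad],loss='soft_l1')
    return np.round([*f.x,np.median(q[:,2]),len(q)],1)
E
python3 - <<'E'
from h import *
np.set_printoptions(suppress=True,precision=1)
z=np.load('w1.npz'); im,P=z['im'],z['P']; H=cv2.cvtColor(im,cv2.COLOR_RGB2HSV)
def box(r0,r1,c0,c1):
    m=np.zeros(im.shape[:2],bool); m[r0:r1,c0:c1]=1; return m
org=(H[...,0]<16)&(H[...,1]>130); blu=(abs(H[...,0]-115)<12)&(H[...,1]>110)
print('media',fitdisc(P,org&box(170,265,295,375),203,5,27))
print('blue',fitdisc(P,blu&box(170,260,180,250),200,5,24.5))
print('small',fitdisc(P,org&box(190,245,250,300),115,5,25.5))
print('stir',fitdisc(P,box(130,210,75,165)&(H[...,1]<60)&(H[...,2]>140),67,5,50))
print('plug flange',fitdisc(P,box(100,165,380,440),29,4,33))
print('plug knob',fitdisc(P,box(100,165,380,440),80,5,14))
# housing front face/deck edges
m=box(225,275,180,380)&(P[...,2]>108)&(P[...,2]<119); q=P[m][:,:2].astype(np.float32)
print('housing',cv2.minAreaRect(q),len(q))
m=box(110,275,180,380)&(P[...,2]>82)&(P[...,2]<119); print('body',cv2.minAreaRect(P[m][:,:2].astype(np.float32)))
m=box(80,155,480,560)&(P[...,2]<20)&(H[...,1]>100)&(H[...,0]<25); q=P[m]; print('mat',np.percentile(q,[1,99],axis=0))
z=np.load('scene0.npz'); im,P=z['im'],z['P']; H=cv2.cvtColor(im,cv2.COLOR_RGB2HSV)
m=(P[...,0]>340)&(P[...,0]<470)&(P[...,1]>150)&(P[...,1]<370)&(abs(P[...,2]-8)<7)&(H[...,1]>100)
m=cv2.morphologyEx(m.astype(np.uint8),cv2.MORPH_OPEN,np.ones((3,3)))>0
print('mat scene',cv2.minAreaRect(P[m][:,:2].astype(np.float32)),m.sum())
E
```

```text
media [ 519.8  -94.8   26.5  202.7 1840. ]
blue [ 514.5 -240.2   22.5  199.7 1090. ]
small [ 537.1 -169.    24.1  114.8  950. ]
stir [ 481.4 -399.1   49.7   66.9 3613. ]
plug flange [ 426.2   45.8   32.5   29.3 1051. ]
plug knob [426.7  45.7  14.5  79.8 353. ]
housing ((572.6970825195312, -168.10617065429688), (244.50799560546875, 61.278785705566406), 88.036865234375) 3060
body ((526.116455078125, -167.774658203125), (244.66819763183594, 157.1156768798828), 89.1607894897461)
mat [[350.9 175.9   5.9]
 [448.2 289.   10.2]]
mat scene ((402.03460693359375, 259.94610595703125), (169.54412841796875, 99.89138793945312), 88.04103088378906) 1048
```

Emit:
step_arm --targets '[[[-10,18,15],0],[[-25,44,45],0],[[-36,64,80],0],[[-39.8,70.2,110],0],[[-39.8,70.2,140],0],[[-39.8,70.2,165],0],[[-39.8,70.2,180],0],[[-39.8,70.2,184],0]]'

```text
clock: 4.15
position: [519.1, -94.8, 165.1]
tcp_rot: [0.0, 1.0, 0.0, -0.001]
ft_force: [-0.9, 0.0, 0.1]
gripper_width: 84.7
grip_force: 0.0
```

Emit:
step_arm --targets '[[[0,0,0],0],[[0,0,0],0],[[0,0,0],0],[[0,0,0],0],[[0,0,0],0],[[0,0,0],0],[[0,0,0],0],[[0,0,0],0]]' --hand 45 --newtons 40

```text
clock: 5.15
position: [520.9, -94.8, 167.7]
tcp_rot: [-0.0, 1.0, -0.0, 0.002]
ft_force: [0.5, 0.9, 6.4]
gripper_width: 52.9
grip_force: 41.8
```

Run:
```python
from h import *
o=r.get_obs(); print(o['clock'],o['position'],o['gripper_width'],o['grip_force'],o['ft_force'],o['torque'])
```

```text
5.15 [520.86312075 -94.79658832 167.73250497] 52.927950924785634 41.75301501585636 [0.50977855 0.94729694 6.38580757] [ 0.21086459 -0.15513985 -0.03754063]
```

Emit:
step_arm --targets '[[[0,0,-5],0],[[0,0,-15],0],[[0,0,-35],0],[[0,0,-60],0],[[0,0,-90],0],[[0,0,-120],0],[[0,0,-145],0],[[0,0,-160],0]]'

```text
clock: 6.15
position: [519.7, -94.9, 327.3]
tcp_rot: [0.0, 1.0, -0.0, 0.0]
ft_force: [0.0, 0.3, -3.3]
gripper_width: 52.8
grip_force: 41.4
```

Emit:
step_arm --targets '[[[2,5,0],0],[[5,18,0],0],[[12,40,0],0],[[20,70,0],0],[[30,105,0],0],[[40,140,0],0],[[50,175,0],0],[[60,210,0],0]]'

```text
clock: 7.15
position: [458.1, 117.0, 324.6]
tcp_rot: [-0.0, 1.0, 0.0, -0.001]
ft_force: [0.5, 0.4, -3.6]
gripper_width: 53.0
grip_force: 41.5
```

Emit:
step_arm --targets '[[[10,35,0],0],[[20,69,0],0],[[30,102,0],0],[[39,132,0],0],[[47,158,0],0],[[52,177,0],0],[[55,190,0],0],[[56.1,194.8,0],0]]'

```text
clock: 8.15
position: [402.8, 310.6, 325.2]
tcp_rot: [-0.001, 1.0, -0.0, -0.001]
ft_force: [0.1, -0.1, -3.6]
gripper_width: 53.3
grip_force: 41.5
```

Run:
```python
from h import *
o=r.get_obs(); print(o['clock'],o['position'],o['gripper_width'],o['grip_force'],o['ft_force'],o['torque'])
im,d,p=grab('scene'); P=cloud(d,p); save('s2',cv2.resize(im[100:310,330:510],None,fx=3,fy=3,interpolation=cv2.INTER_CUBIC))
```

```text
8.15 [402.81420164 310.60272449 325.21188396] 53.29417293358047 41.50272341539676 [ 0.09147142 -0.14729435 -3.64003038] [-0.00458081 -0.00755825  0.03130262]
```

View pics/s2.png

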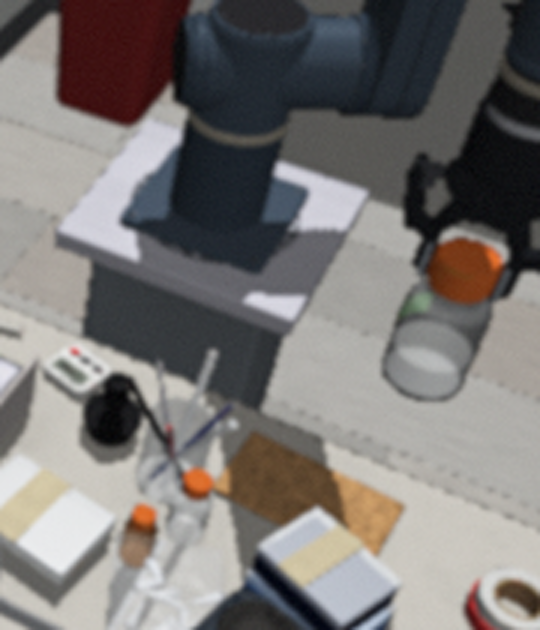

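Emit:
step_arm --targets '[[[0,2,10],0],[[0,4,30],0],[[0,4,60],0],[[0,4,95],0],[[0,4,130],0],[[0,4,160],0],[[0,4,180],0],[[0,4,190],0]]'

```text
clock: 9.2
position: [402.7, 312.8, 133.7]
tcp_rot: [0.001, 1.0, -0.001, -0.001]
ft_force: [0.2, 0.4, -2.7]
gripper_width: 52.8
grip_force: 41.5
```

Emit:
step_arm --targets '[[[0,0,6],0],[[0,0,12],0],[[0,0,16],0],[[0,0,18.5],0],[[0,0,20],0],[[0,0,21.5],0],[[0,0,21.5],0],[[0,0,21.5],0]]'

```text
clock: 10.2
position: [404.1, 314.3, 115.8]
tcp_rot: [0.0, 1.0, 0.0, 0.001]
ft_force: [-1.0, -1.0, 4.6]
gripper_width: 53.0
grip_force: 42.1
```

Run:
```python
from h import *
z=np.load('scene0.npz')['P'].reshape(-1,3); w=np.load('side0.npz')['P'].reshape(-1,3); z=np.vstack([z,w])
m=(z[:,0]>345)&(z[:,0]<455)&(z[:,1]>165)&(z[:,1]<360)&(z[:,2]>25)&(z[:,2]<300)
print(np.round(z[m]).tolist()[:40])
o=r.get_obs(); print(o['clock'],o['position'],o['gripper_width'],o['grip_force'],o['ft_force'],o['torque'])
```

```text
[[436.0, 165.0, 121.0], [436.0, 168.0, 122.0], [440.0, 167.0, 121.0], [441.0, 165.0, 117.0], [436.0, 165.0, 119.0], [435.0, 168.0, 120.0], [441.0, 167.0, 121.0]]
10.2 [404.10437033 314.25391529 115.78172823] 52.99780164007868 42.051972169429064 [-0.96996607 -0.99324303  4.58924036] [-0.37320204  0.3248787   0.0141995 ]
```

Emit:
step_arm --targets '[[[0,0,0],0],[[0,0,0],0],[[0,0,0],0],[[0,0,0],0],[[0,0,-3],0],[[0,0,-15],0],[[0,0,-35],0],[[0,0,-60],0]]' --hand 78

```text
clock: 11.2
position: [403.5, 314.0, 175.6]
tcp_rot: [-0.0, 1.0, -0.0, -0.0]
ft_force: [1.3, 0.6, 0.2]
gripper_width: 78.2
grip_force: 0.0
```

Emit:
step_arm --targets '[[[0,0,-30],0],[[0,0,-65],0],[[0,0,-100],0],[[0,0,-130],0],[[-5,-25,-150],0],[[-13,-65,-155.5],0],[[-23,-115,-155.5],0],[[-35,-175,-155.5],0]]'

```text
clock: 12.2
position: [439.0, 138.1, 331.4]
tcp_rot: [-0.001, 1.0, 0.0, 0.001]
ft_force: [0.9, 0.5, -0.9]
gripper_width: 78.0
grip_force: 0.0
```

Emit:
step_arm --targets '[[[-12,-60,0],0],[[-24,-120,0],0],[[-36,-180,0],0],[[-48,-240,0],0],[[-58,-290,0],0],[[-67,-335,0],0],[[-74,-368,10],0],[[-75.8,-379.2,30],0]]' --hand 85

```text
clock: 13.2
position: [515.0, -242.8, 301.0]
tcp_rot: [0.001, 1.0, -0.001, 0.001]
ft_force: [1.0, 0.4, -0.0]
gripper_width: 85.3
grip_force: 0.0
```

Run:
```python
from h import *
o=r.get_obs(); print(o['clock'],o['position'],o['gripper_width'],o['ft_force'])
im,d,p=grab('wrist'); P=cloud(d,p); save('w2',im); H=cv2.cvtColor(im,cv2.COLOR_RGB2HSV)
blu=(abs(H[...,0]-115)<12)&(H[...,1]>110); org=(H[...,0]<16)&(H[...,1]>130)
X,Y=P[...,0],P[...,1]
print('blue',fitdisc(P,blu&(abs(X-515)<40)&(abs(Y+240)<40),200,5,24.5))
print('small',fitdisc(P,org&(abs(X-537)<35)&(abs(Y+168)<35),115,5,25))
print('stir',fitdisc(P,(abs(X-481)<70)&(abs(Y+398)<70)&(H[...,1]<60)&(H[...,2]>140),67,4,50))
im,d,p=grab('side'); P=cloud(d,p); H=cv2.cvtColor(im,cv2.COLOR_RGB2HSV); org=(H[...,0]<16)&(H[...,1]>130)
print('media',fitdisc(P,org&(abs(P[...,0]-404)<45)&(abs(P[...,1]-314)<45),151,6,25))
```

```text
13.2 [ 515.01713993 -242.81615587  301.03790106] 85.27394231596485 [ 1.01555841  0.40501597 -0.02497239]
blue [ 514.4 -241.1   23.   199.7 1716. ]
small [ 536.9 -170.6   24.   114.9 1321. ]
stir [ 481.1 -398.9   49.5   67.  4850. ]
media [409.3 313.3  24.  149.1 176. ]
```

Emit:
step_arm --targets '[[[0,0,20],0],[[0,0,50],0],[[0,0,80],0],[[0,0,105],0],[[0,0,123],0],[[0,0,133],0],[[0,0,137],0],[[0,0,137],0]]'

```text
clock: 14.3
position: [514.7, -240.3, 163.7]
tcp_rot: [-0.0, 1.0, -0.0, 0.0]
ft_force: [-0.1, 0.7, -0.2]
gripper_width: 84.6
grip_force: 0.0
```

Emit:
step_arm --targets '[[[0,0,0],0],[[0,0,0],0],[[0,0,0],0],[[0,0,0],0],[[0,0,0],0],[[0,0,0],0],[[0,0,0],0],[[0,0,0],0]]' --hand 40 --newtons 40

```text
clock: 15.3
position: [515.0, -240.2, 164.3]
tcp_rot: [-0.0, 1.0, -0.0, 0.001]
ft_force: [-0.2, 0.7, 5.3]
gripper_width: 47.5
grip_force: 40.8
```

Emit:
step_arm --targets '[[[0,0,-5],0],[[0,0,-15],0],[[0,0,-35],0],[[0,0,-60],0],[[0,0,-90],0],[[0,0,-120],0],[[0,0,-145],0],[[0,0,-160],0]]'

```text
clock: 16.3
position: [514.6, -240.4, 324.4]
tcp_rot: [0.0, 1.0, -0.0, 0.0]
ft_force: [0.4, -0.6, -3.4]
gripper_width: 47.4
grip_force: 40.0
```

Emit:
step_arm --targets '[[[2,6,0],0],[[5,22,0],0],[[12,50,0],0],[[21,87,0],0],[[31,127,0],0],[[41,170,0],0],[[51,212,0],0],[[61,254,0],0]]'

```text
clock: 17.3
position: [451.6, 16.2, 321.7]
tcp_rot: [-0.0, 1.0, 0.0, -0.001]
ft_force: [1.0, 0.3, -2.8]
gripper_width: 47.3
grip_force: 39.9
```

Emit:
step_arm --targets '[[[10,42,0],0],[[20,82,0],0],[[29,120,0],0],[[37,153,0],0],[[44,180,0],0],[[49,200,0],0],[[52,212,0],0],[[52.5,216.2,0],0]]'

```text
clock: 18.3
position: [400.0, 230.5, 322.3]
tcp_rot: [-0.001, 1.0, -0.0, -0.001]
ft_force: [0.3, -0.2, -3.8]
gripper_width: 47.5
grip_force: 40.0
```

Emit:
step_arm --targets '[[[0,0,5],0],[[0,0,25],0],[[0,0,55],0],[[0,0,90],0],[[0,0,125],0],[[0,0,155],0],[[0,0,178],0],[[0,0,190],0]]'

```text
clock: 19.3
position: [400.0, 228.9, 131.0]
tcp_rot: [0.001, 1.0, -0.001, -0.001]
ft_force: [-0.1, 0.1, -3.6]
gripper_width: 47.7
grip_force: 40.0
```

Emit:
step_arm --targets '[[[0,0,6],0],[[0,0,12],0],[[0,0,16],0],[[0,0,18.5],0],[[0,0,20],0],[[0,0,21.5],0],[[0,0,21.5],0],[[0,0,21.5],0]]'

```text
clock: 20.3
position: [401.4, 230.1, 112.5]
tcp_rot: [0.0, 1.0, 0.0, 0.001]
ft_force: [-1.1, -1.2, 2.3]
gripper_width: 47.6
grip_force: 41.3
```

Emit:
step_arm --targets '[[[0,0,0],0],[[0,0,0],0],[[0,0,0],0],[[0,0,0],0],[[0,0,-3],0],[[0,0,-15],0],[[0,0,-35],0],[[0,0,-60],0]]' --hand 65

```text
clock: 21.3
position: [400.8, 230.0, 172.6]
tcp_rot: [0.0, 1.0, -0.0, -0.0]
ft_force: [0.6, -0.4, -0.4]
gripper_width: 64.9
grip_force: 0.0
```

Emit:
step_arm --targets '[[[0,0,-30],0],[[0,0,-65],0],[[0,0,-100],0],[[-3,-9,-130],0],[[-11,-30,-150],0],[[-22,-65,-158.5],0],[[-38,-110,-158.5],0],[[-56,-164,-158.5],0]]'

```text
clock: 22.3
position: [457.5, 65.2, 331.5]
tcp_rot: [-0.001, 1.0, 0.0, 0.001]
ft_force: [0.9, -0.0, -0.0]
gripper_width: 65.0
grip_force: 0.0
```

Emit:
step_arm --targets '[[[-18,-50,0],0],[[-34,-97,0],0],[[-48,-140,0],0],[[-60,-175,0],0],[[-69,-203,10],0],[[-75,-223,30],0],[[-79,-233,50],0],[[-80,-235.3,60],0]]' --hand 85

```text
clock: 23.3
position: [536.7, -169.8, 269.2]
tcp_rot: [0.001, 1.0, 0.0, -0.001]
ft_force: [0.2, 0.3, 0.5]
gripper_width: 85.3
grip_force: 0.0
```

Run:
```python
from h import *
o=r.get_obs(); print(o['clock'],o['position'],o['gripper_width'],o['ft_force'])
im,d,p=grab('wrist'); P=cloud(d,p); save('w3',im); H=cv2.cvtColor(im,cv2.COLOR_RGB2HSV)
org=(H[...,0]<16)&(H[...,1]>130); X,Y=P[...,0],P[...,1]
print('small',fitdisc(P,org&(abs(X-537)<35)&(abs(Y+168)<35),115,5,25))
im,d,p=grab('side'); P=cloud(d,p); save('s3',cv2.resize(im[150:300,200:460],None,fx=3,fy=3,interpolation=cv2.INTER_CUBIC))
H=cv2.cvtColor(im,cv2.COLOR_RGB2HSV); org=(H[...,0]<16)&(H[...,1]>130);blu=(abs(H[...,0]-115)<12)&(H[...,1]>110)
print('media',fitdisc(P,org&(abs(P[...,0]-404)<45)&(abs(P[...,1]-314)<45),151,6,25))
print('blue',fitdisc(P,blu&(abs(P[...,0]-404)<45)&(abs(P[...,1]-230)<35),148,6,25))
```

```text
23.3 [ 536.702598   -169.75327672  269.23870014] 85.2951486290412 [0.18254259 0.26986764 0.45651441]
small [ 537.2 -169.1   24.2  114.9 1656. ]
media [409.5 313.6  24.5 149.3 182. ]
blue [408.5 228.2  20.3 146.1  59. ]
```

View pics/s3.png

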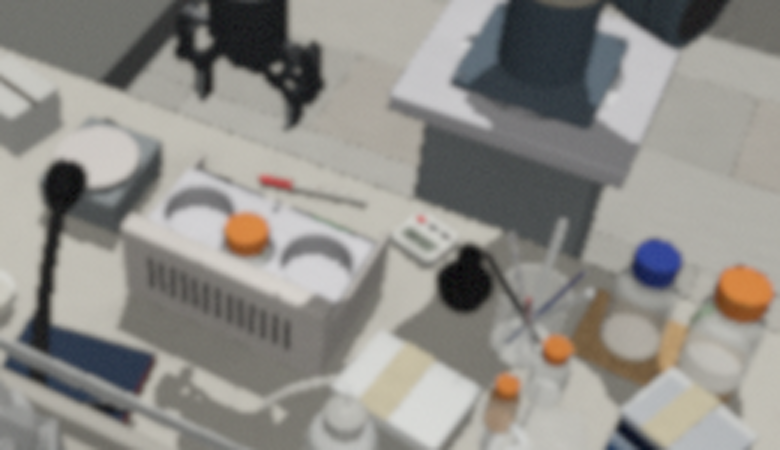

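View pics/w3.png

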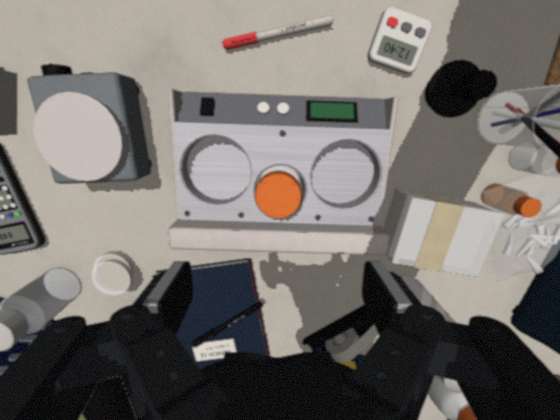

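Emit:
step_arm --targets '[[[0,0,30],0],[[0,0,70],0],[[0,0,110],0],[[0,0,145],0],[[0,0,168],0],[[0,0,181],0],[[0,0,187.5],0],[[0,0,187.5],0]]'

```text
clock: 24.4
position: [537.4, -169.3, 83.3]
tcp_rot: [-0.0, 1.0, -0.0, 0.001]
ft_force: [0.6, -0.3, -0.1]
gripper_width: 85.3
grip_force: 0.0
```

Emit:
step_arm --targets '[[[0,0,0],0],[[0,0,0],0],[[0,0,0],0],[[0,0,0],0],[[0,0,0],0],[[0,0,0],0],[[0,0,0],0],[[0,0,0],0]]' --hand 40 --newtons 40

```text
clock: 25.4
position: [537.8, -169.2, 83.9]
tcp_rot: [-0.0, 1.0, -0.0, 0.001]
ft_force: [-0.1, 1.0, 5.4]
gripper_width: 48.1
grip_force: 41.6
```

Emit:
step_arm --targets '[[[0,0,-5],0],[[0,0,-12],0],[[0,0,-22],0],[[0,0,-35],0],[[0,0,-50],0],[[0,0,-65],0],[[0,0,-78],0],[[0,0,-85],0]]'

```text
clock: 26.4
position: [537.4, -169.5, 169.0]
tcp_rot: [0.0, 1.0, -0.0, 0.001]
ft_force: [-0.3, 0.1, -1.4]
gripper_width: 48.5
grip_force: 41.4
```

Emit:
step_arm --targets '[[[0,0,-10],0],[[0,0,-25],0],[[0,0,-40],0],[[2,-6,-46],0],[[5,-20,-46],0],[[10,-40,-46],0],[[16,-66,-46],0],[[23,-94,-46],0]]'

```text
clock: 27.4
position: [512.8, -265.1, 212.5]
tcp_rot: [0.0, 1.0, 0.0, -0.001]
ft_force: [0.8, 0.1, -1.3]
gripper_width: 48.3
grip_force: 41.4
```

Emit:
step_arm --targets '[[[7,-29,0],0],[[14,-57,0],0],[[20,-83,0],0],[[26,-106,0],0],[[30,-122,0],0],[[32,-131,0],0],[[32.7,-135.4,0],0],[[32.7,-135.4,0],0]]'

```text
clock: 28.4
position: [481.5, -398.3, 213.6]
tcp_rot: [-0.0, 1.0, 0.0, 0.0]
ft_force: [0.1, -0.7, -1.1]
gripper_width: 48.1
grip_force: 41.4
```

Emit:
step_arm --targets '[[[0,0,10],0],[[0,0,25],0],[[0,0,42],0],[[0,0,56],0],[[0,0,64],0],[[0,0,69],0],[[0,0,72],0],[[0,0,73],0]]'

```text
clock: 29.4
position: [481.4, -398.9, 141.0]
tcp_rot: [0.0, 1.0, -0.0, 0.0]
ft_force: [-0.6, 0.4, 0.2]
gripper_width: 48.2
grip_force: 41.6
```

Run:
```python
from h import *
import time
for i in range(2):
    o=r.get_obs(); print(o['clock'],o['position'],o['gripper_width'],o['ft_force'],o['torque'])
    im,d,p=grab('scene')
P=cloud(d,p); H=cv2.cvtColor(im,cv2.COLOR_RGB2HSV); org=(H[...,0]<16)&(H[...,1]>130)
print('small',fitdisc(P,org&(abs(P[...,0]-481)<45)&(abs(P[...,1]+398)<45),172,6,25))
```

```text
29.4 [ 481.39134038 -398.85705532  140.97207925] 48.15136040713631 [-0.58041939  0.44578344  0.19550205] [0.139871   0.11740951 0.01591403]
29.45 [ 481.41307374 -398.83943905  141.03565099] 48.238284351335864 [ 0.64948488  0.26866448 -1.00717818] [-0.01988965  0.0468537  -0.02016526]
small [ 484.  -399.    24.6  171.5   98. ]
```

Emit:
step_arm --targets '[[[0,0,0.5],0],[[0,0,1],0],[[0,0,1.5],0],[[0,0,1.5],0],[[0,0,1.5],0],[[0,0,1.5],0],[[0,0,1.5],0],[[0,0,1.5],0]]'

```text
clock: 30.5
position: [481.7, -398.9, 140.9]
tcp_rot: [-0.0, 1.0, -0.001, 0.001]
ft_force: [-1.3, 1.6, 5.8]
gripper_width: 48.3
grip_force: 42.0
```

Emit:
step_arm --targets '[[[0,0,0],0],[[0,0,0],0],[[0,0,0],0],[[0,0,0],0],[[0,0,-3],0],[[0,0,-15],0],[[0,0,-40],0],[[0,0,-75],0]]' --hand 75

```text
clock: 31.5
position: [480.9, -398.3, 214.6]
tcp_rot: [0.0, 1.0, 0.001, -0.0]
ft_force: [0.1, 0.6, 0.4]
gripper_width: 75.1
grip_force: 0.0
```

Run:
```python
from h import *
o=r.get_obs(); print(o['clock'],o['position'],o['gripper_width'],o['ft_force'])
im,d,p=grab('wrist'); P=cloud(d,p); H=cv2.cvtColor(im,cv2.COLOR_RGB2HSV); org=(H[...,0]<16)&(H[...,1]>130)
print('small',fitdisc(P,org&(abs(P[...,0]-481)<45)&(abs(P[...,1]+398)<45),172,6,25))
```

```text
31.5 [ 480.87177241 -398.26707754  214.58627699] 75.14700364769972 [0.0997631  0.59580558 0.38632178]
small [ 481.9 -399.2   24.8  171.8 3839. ]
```

Emit:
step_arm --targets '[[[1,10,-20],0],[[4,35,-45],0],[[9,75,-60],0],[[16,130,-64.5],0],[[23,190,-64.5],0],[[30,250,-64.5],0],[[37,305,-64.5],0],[[43,355,-64.5],0]]' --hand 50

```text
clock: 32.55
position: [437.2, -41.3, 279.1]
tcp_rot: [-0.0, 1.0, 0.0, 0.0]
ft_force: [0.5, -0.7, 0.0]
gripper_width: 50.2
grip_force: 0.0
```

Emit:
step_arm --targets '[[[4,35,0],0],[[8,62,0],0],[[10,80,0],0],[[11.3,89.7,0],0],[[11.3,89.7,0],0],[[11.3,89.7,0],0],[[11.3,89.7,0],0],[[11.3,89.7,0],0]]'

```text
clock: 33.55
position: [427.0, 45.6, 278.5]
tcp_rot: [0.001, 1.0, -0.0, -0.0]
ft_force: [0.1, 0.9, -0.1]
gripper_width: 50.1
grip_force: 0.0
```

Run:
```python
from h import *
np.set_printoptions(suppress=True,precision=0)
o=r.get_obs(); print(o['clock'],o['position'],o['gripper_width'],o['ft_force'])
im,d,p=grab('wrist'); P=cloud(d,p); save('w4',im)
X,Y,Z=P[...,0],P[...,1],P[...,2]; n=(abs(X-427)<45)&(abs(Y-46)<45)
print('flange',fitdisc(P,n,29,4,33)); print('knob',fitdisc(P,n,80,4,14))
A=P.reshape(-1,3); z=np.vstack([A]+[np.load(c+'0.npz')['P'].reshape(-1,3) for c in ['scene','side']])
m=(abs(z[:,0]-427)<80)&(abs(z[:,1]-46)<70)&(z[:,2]>55)&(z[:,2]<190)&(np.hypot(z[:,0]-427,z[:,1]-46)>20)
q=z[m]; print(len(q)); i=np.argsort(q[:,1]); print(q[i][:: max(1,len(q)//40)])
```

```text
33.55 [427.  46. 278.] 50.074282961364496 [ 0.  1. -0.]
flange [ 426.   46.   33.   29. 1303.]
knob [426.  46.  15.  80. 441.]
1314
[[490.  72. 157.]
 [493.  76. 157.]
 [497.  78. 160.]
 [489.  80. 158.]
 [487.  82. 151.]
 [434.  83. 138.]
 [482.  85. 140.]
 [481.  86. 135.]
 [485.  88. 142.]
 [438.  89. 131.]
 [483.  91. 133.]
 [477.  92. 113.]
 [477.  94. 118.]
 [460.  95.  81.]
 [454.  95.  57.]
 [452.  96.  62.]
 [475.  97.  97.]
 [448.  97.  59.]
 [475.  98.  96.]
 [443.  99.  56.]
 [457. 100.  92.]
 [441. 100.  95.]
 [445. 101.  90.]
 [439. 102.  59.]
 [472. 103. 104.]
 [436. 104.  95.]
 [485. 104.  99.]
 [444. 105.  74.]
 [484. 106.  95.]
 [434. 107.  68.]
 [451. 108.  86.]
 [433. 108.  65.]
 [471. 109.  92.]
 [430. 110.  95.]
 [433. 111.  92.]
 [491. 112.  95.]
 [449. 112.  83.]
 [490. 113.  58.]
 [490. 114.  59.]
 [429. 114.  96.]
 [453. 115.  74.]
 [489. 116.  94.]]
```

View pics/w4.png

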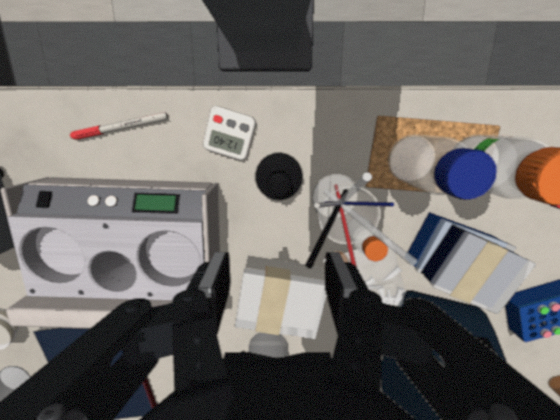

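Emit:
step_arm --targets '[[[0.5,-7,0],-10],[[0.5,-7,0],-20],[[0.5,-7,0],-30],[[0.5,-7,0],-40],[[0.5,-7,0],-50],[[0.5,-7,0],-60],[[0.5,-7,0],-70],[[0.5,-7,0],-80]]'

```text
clock: 34.6
position: [426.4, 38.9, 278.5]
tcp_rot: [-0.645, 0.764, 0.0, -0.0]
ft_force: [-0.7, -0.0, 0.5]
gripper_width: 49.6
grip_force: 0.0
```

Emit:
step_arm --targets '[[[0,0,10],-6],[[0,0,30],-10],[[0,0,50],-10],[[0,0,65],-10],[[0,0,75],-10],[[0,0,80],-10],[[0,0,80],-10],[[0,0,80],-10]]'

```text
clock: 35.6
position: [426.8, 39.1, 199.2]
tcp_rot: [-0.707, 0.707, -0.0, 0.0]
ft_force: [0.6, 0.7, 0.0]
gripper_width: 50.0
grip_force: 0.0
```

Run:
```python
from h import *
np.set_printoptions(suppress=True,precision=1)
o=r.get_obs(); print(o['clock'],o['position'],o['tcp_rot'],o['gripper_width'])
im,d,p=grab('wrist'); P=cloud(d,p); save('w5',im)
X,Y,Z=P[...,0],P[...,1],P[...,2]; n=(abs(X-427)<45)&(abs(Y-46)<45)
print('flange',fitdisc(P,n,29,4,33)); print('knob',fitdisc(P,n,80,4,14))
z=np.vstack([P.reshape(-1,3)]+[np.load(c+'0.npz')['P'].reshape(-1,3) for c in ['scene','side']])
m=(abs(z[:,0]-427)<48)&(z[:,1]>55)&(z[:,1]<92)&(z[:,2]>60)&(z[:,2]<175)
q=z[m]; print(q[np.argsort(q[:,1])][:12])
```

```text
35.6 [426.8  39.1 199.2] [-0.7  0.7 -0.   0. ] 50.00000160262652
flange [ 426.6   47.    32.6   29.2 1823. ]
knob [426.4  47.2  14.8  79.9 689. ]
[[419.2  55.1  80. ]
 [417.1  55.1  81.1]
 [437.5  55.1  79.1]
 [429.3  55.2  81. ]
 [428.4  55.2  80.9]
 [435.9  55.3  80.7]
 [427.5  55.4  80.4]
 [429.7  55.4  81.1]
 [431.2  55.4  80.3]
 [426.5  55.4  80.2]
 [424.6  55.5  80.1]
 [420.8  55.5  80. ]]
```

View pics/w5.png

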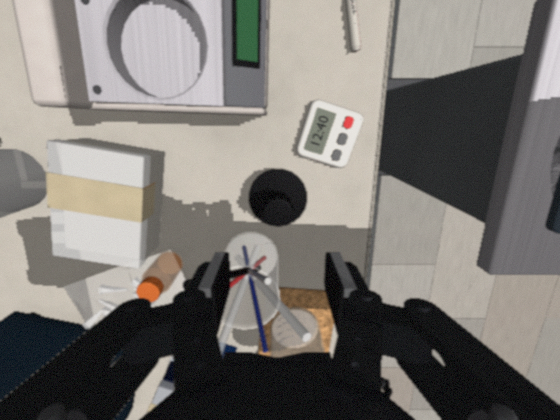

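Emit:
step_arm --targets '[[[0,0,20],0],[[0,0,45],0],[[0,0,75],0],[[0,0,100],0],[[0,0,122],0],[[0,0,138],0],[[0,0,147],0],[[0,0,150],0]]'

```text
clock: 36.65
position: [426.5, 39.1, 48.4]
tcp_rot: [-0.707, 0.707, 0.0, -0.0]
ft_force: [-0.3, 0.8, -0.2]
gripper_width: 50.2
grip_force: 0.0
```

Emit:
step_arm --targets '[[[0,0,0],0],[[0,0,0],0],[[0,0,0],0],[[0,0,0],0],[[0,0,0],0],[[0,0,0],0],[[0,0,0],0],[[0,0,0],0]]' --hand 18 --newtons 40

```text
clock: 37.65
position: [427.1, 39.0, 49.3]
tcp_rot: [-0.707, 0.707, -0.001, 0.0]
ft_force: [-1.1, -0.1, 6.0]
gripper_width: 26.6
grip_force: 39.8
```

Emit:
step_arm --targets '[[[0,0,-3],0],[[0,0,-10],0],[[0,0,-25],0],[[0,0,-50],0],[[0,0,-80],0],[[0,0,-110],0],[[0,0,-135],0],[[0,0,-150],0]]'

```text
clock: 38.65
position: [427.1, 39.0, 200.8]
tcp_rot: [0.707, -0.707, 0.001, -0.001]
ft_force: [-0.1, 0.7, -1.1]
gripper_width: 26.9
grip_force: 39.4
```

Emit:
step_arm --targets '[[[6,-3,0],0],[[20,-10,0],0],[[42,-22,0],0],[[68,-35,0],0],[[96,-50,0],0],[[124,-64,0],0],[[152,-78,0],0],[[176,-91,0],0]]'

```text
clock: 39.65
position: [517.0, -139.0, 196.4]
tcp_rot: [-0.707, 0.708, 0.001, -0.001]
ft_force: [0.7, 0.4, -0.2]
gripper_width: 26.5
grip_force: 39.4
```

Emit:
step_arm --targets '[[[18,-9,0],0],[[30,-15,0],0],[[36,-18,0],0],[[39,-19.6,0],0],[[39,-19.6,10],0],[[39,-19.6,25],0],[[39,-19.6,35],0],[[39,-19.6,38],0]]'

```text
clock: 40.65
position: [536.1, -175.2, 158.8]
tcp_rot: [0.707, -0.707, -0.001, 0.0]
ft_force: [1.1, 0.3, 0.1]
gripper_width: 27.1
grip_force: 39.4
```

Run:
```python
from h import *
np.set_printoptions(suppress=True,precision=1)
o=r.get_obs(); print(o['clock'],o['position'],o['tcp_rot'],o['gripper_width'],o['ft_force'])
im,d,p=grab('wrist'); P=cloud(d,p); save('w6',im)
X,Y,Z=P[...,0],P[...,1],P[...,2]
n=(abs(X-537)<45)&(abs(Y+168.7)<45)
print('flange',fitdisc(P,n,129+12,8,33))
q=P[n&(Z>125)&(Z<150)]; print(len(q),np.percentile(q,[2,50,98],axis=0) if len(q) else '')
for c in ['scene','side']:
    im,d,p=grab(c); P=cloud(d,p); X,Y,Z=P[...,0],P[...,1],P[...,2]
    n=(abs(X-537)<45)&(abs(Y+168.7)<45)
    print(c,fitdisc(P,n,141,5,33)); q=P[n&(Z>118)&(Z<150)]; print(len(q),np.percentile(q,[2,50,98],axis=0))
    save('p_'+c,cv2.resize(im[160:280,230:350],None,fx=4,fy=4,interpolation=cv2.INTER_CUBIC))
```

```text
40.65 [ 536.1 -175.2  158.8] [ 0.7 -0.7 -0.   0. ] 27.14259160720977 [1.1 0.3 0.1]
flange [ 535.6 -168.8   31.8  138.8 4108. ]
4141 [[ 506.8 -199.2  134.7]
 [ 535.5 -183.1  138.8]
 [ 564.3 -166.   145.7]]
scene [ 537.8 -166.2   32.2  139.1  172. ]
230 [[ 508.8 -194.1  119.8]
 [ 547.7 -158.8  138.4]
 [ 567.4 -135.8  145.6]]
side [ 538.  -166.1   32.1  138.8  173. ]
223 [[ 509.6 -193.8  119.3]
 [ 547.6 -158.6  138.3]
 [ 568.7 -136.7  145.2]]
```

View pics/w6.png

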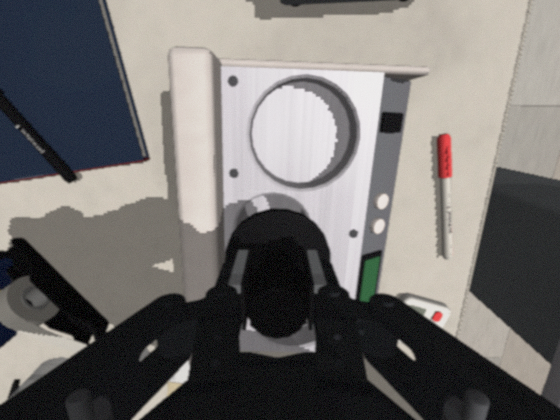

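View pics/p_side.png

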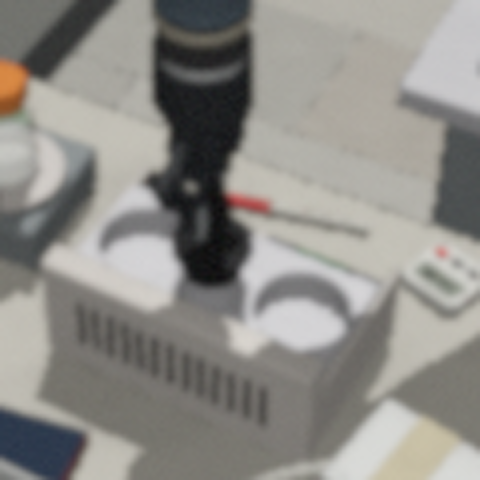

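Emit:
step_arm --targets '[[[0,0,5],0],[[0,0,10],0],[[0,0,15],0],[[0,0,20],0],[[0,0,22],0],[[0,0,24],0],[[0,0,24],0],[[0,0,24],0]]'

```text
clock: 41.8
position: [537.1, -176.0, 136.7]
tcp_rot: [-0.707, 0.707, -0.0, 0.0]
ft_force: [-0.4, -0.7, -2.1]
gripper_width: 26.5
grip_force: 39.4
```

Run:
```python
from h import *
np.set_printoptions(suppress=True,precision=1)
o=r.get_obs(); print(o['clock'],o['position'],o['ft_force'],o['torque'])
im,d,p=grab('wrist'); P=cloud(d,p); X,Y,Z=P[...,0],P[...,1],P[...,2]
n=(abs(X-537)<45)&(abs(Y+168.7)<45)
print('flange',fitdisc(P,n&(P[...,1]<-165),115,6,33))
# deck wells: low points of left bore
```

```text
41.8 [ 537.1 -176.   136.7] [-0.4 -0.7 -2.1] [ 0.  0. -0.]
flange [ 548.6 -186.7   39.7  116.5 4726. ]
```

Emit:
step_arm --targets '[[[0,0,2],0],[[0,0,4],0],[[0,0,6],0],[[0,0,8],0],[[0,0,10],0],[[0,0,12],0],[[0,0,12],0],[[0,0,12],0]]'

```text
clock: 42.85
position: [537.0, -175.9, 124.6]
tcp_rot: [-0.707, 0.707, -0.0, 0.0]
ft_force: [0.7, -0.2, -1.2]
gripper_width: 26.7
grip_force: 39.4
```

Entered freely (foot about 76 mm, well inside the bore).

Emit:
step_arm --targets '[[[0,0,2],0],[[0,0,4],0],[[0,0,6],0],[[0,0,8],0],[[0,0,9],0],[[0,0,10],0],[[0,0,11],0],[[0,0,11],0]]'

```text
clock: 43.85
position: [538.1, -175.9, 114.1]
tcp_rot: [0.707, -0.707, 0.001, -0.001]
ft_force: [4.7, 1.6, 2.7]
gripper_width: 27.1
grip_force: 39.8
```

Emit:
step_arm --targets '[[[0,0,1],0],[[0,0,2],0],[[0,0,3],0],[[0,0,4],0],[[0,0,5],0],[[0,0,5],0],[[0,0,5],0],[[0,0,5],0]]'

```text
clock: 44.85
position: [538.5, -175.7, 112.1]
tcp_rot: [0.707, -0.707, 0.002, -0.002]
ft_force: [2.1, 4.0, 12.3]
gripper_width: 26.7
grip_force: 40.9
```

Emit:
step_arm --targets '[[[0,0,0],0],[[0,0,0],0],[[0,0,0],0],[[0,0,0],0],[[0,0,-3],0],[[0,0,-15],0],[[0,0,-40],0],[[0,0,-70],0]]' --hand 42

```text
clock: 45.85
position: [536.8, -175.9, 179.7]
tcp_rot: [0.707, -0.707, -0.0, 0.0]
ft_force: [0.3, -0.4, 0.9]
gripper_width: 41.6
grip_force: 0.0
```

Run:
```python
from h import *
np.set_printoptions(suppress=True,precision=1)
o=r.get_obs(); print(o['clock'],o['position'],o['gripper_width'],o['ft_force'])
for c in ['wrist','scene','side']:
    im,d,p=grab(c); P=cloud(d,p); X,Y,Z=P[...,0],P[...,1],P[...,2]; H=cv2.cvtColor(im,cv2.COLOR_RGB2HSV)
    n=(abs(X-537)<34)&(abs(Y+168.7)<34)&(H[...,2]<90)
    print(c,'flange',fitdisc(P,n,92,6,33),'knob',fitdisc(P,n,143,6,14))
```

```text
45.85 [ 536.8 -175.9  179.7] 41.58469193754458 [ 0.3 -0.4  0.9]
wrist flange [ 538.7 -167.8   32.5   92.3 3034. ] knob [ 538.4 -168.2   14.6  142.8 1325. ]
scene flange [ 537.8 -165.7   29.6   91.9  146. ] knob [ 540.4 -165.7   13.2  142.4   48. ]
side flange [ 541.  -166.6   27.2   91.6  135. ] knob [ 545.3 -165.5   10.8  141.5   35. ]
```

Emit:
step_arm --targets '[[[0,0,-20],10],[[-8,3,-55],20],[[-25,8,-95],30],[[-50,17,-125],40],[[-82,28,-142],50],[[-120,41,-150],60],[[-160,54,-150],70],[[-200,68,-150],80]]' --hand 65

```text
clock: 47.0
position: [468.4, 25.2, 327.7]
tcp_rot: [-0.084, 0.996, 0.0, -0.0]
ft_force: [0.1, 1.2, -0.1]
gripper_width: 65.2
grip_force: 0.0
```

Emit:
step_arm --targets '[[[6,40,0],5],[[12,80,0],10],[[18,120,0],10],[[23,155,0],10],[[27,184,0],10],[[30,203,0],10],[[31.3,213,0],10],[[31.3,214.7,0],10]]'

```text
clock: 48.0
position: [400.7, 230.2, 328.0]
tcp_rot: [-0.0, 1.0, -0.0, -0.0]
ft_force: [1.1, -0.5, -0.8]
gripper_width: 64.7
grip_force: 0.0
```

Run:
```python
from h import *
np.set_printoptions(suppress=True,precision=1)
o=r.get_obs(); print(o['clock'],o['position'],o['tcp_rot'],o['gripper_width'],o['ft_force'])
im,d,p=grab('wrist'); P=cloud(d,p); X,Y,Z=P[...,0],P[...,1],P[...,2]; H=cv2.cvtColor(im,cv2.COLOR_RGB2HSV)
blu=(abs(H[...,0]-115)<12)&(H[...,1]>110); org=(H[...,0]<16)&(H[...,1]>130)
print('blue',fitdisc(P,blu&(abs(X-401)<40)&(abs(Y-230)<40),148,5,24.5),'media',fitdisc(P,org&(abs(X-404)<40)&(abs(Y-314)<40),151,5,27))
```

```text
48.0 [400.7 230.2 328. ] [-0.  1. -0. -0.] 64.70187525034359 [ 1.1 -0.5 -0.8]
blue [401.1 228.6  22.5 147.7 864. ] media [ 403.3  313.3   26.3  150.7 1702. ]
```

Emit:
step_arm --targets '[[[0,0,20],0],[[0,0,60],0],[[0,0,105],0],[[0,0,150],0],[[0,0,185],0],[[0,0,206],0],[[0,0,216],0],[[0,0,218.5],0]]'

```text
clock: 49.05
position: [401.0, 229.6, 109.8]
tcp_rot: [0.0, 1.0, -0.0, -0.0]
ft_force: [0.0, 0.1, 0.2]
gripper_width: 64.8
grip_force: 0.0
```

Emit:
step_arm --targets '[[[0,0,0],0],[[0,0,0],0],[[0,0,0],0],[[0,0,0],0],[[0,0,0],0],[[0,0,0],0],[[0,0,0],0],[[0,0,0],0]]' --hand 40 --newtons 40

```text
clock: 50.05
position: [401.9, 230.1, 111.3]
tcp_rot: [0.0, 1.0, 0.0, 0.001]
ft_force: [0.8, -1.4, 5.9]
gripper_width: 47.7
grip_force: 42.0
```

Emit:
step_arm --targets '[[[0,0,-5],0],[[0,0,-18],0],[[0,0,-45],0],[[0,0,-80],0],[[0,0,-120],0],[[0,0,-160],0],[[0,0,-195],0],[[0,0,-212],0]]'

```text
clock: 51.05
position: [401.2, 230.5, 324.6]
tcp_rot: [-0.0, 1.0, 0.001, 0.001]
ft_force: [-0.2, -0.1, -4.3]
gripper_width: 48.0
grip_force: 40.5
```

Run:
```python
from h import *
o=r.get_obs(); print(o['clock'],o['position'],o['gripper_width'],o['ft_force'])
```

```text
51.05 [401.22532229 230.48457875 324.63022387] 47.96816156015221 [-0.16529526 -0.1150672  -4.31172727]
```

Emit:
step_arm --targets '[[[-2,-6,0],0],[[-5,-22,0],0],[[-12,-50,0],0],[[-21,-87,0],0],[[-31,-127,0],0],[[-41,-170,0],0],[[-51,-212,0],0],[[-61,-254,0],0]]'

```text
clock: 52.05
position: [461.0, -26.2, 320.3]
tcp_rot: [0.0, 1.0, 0.0, -0.002]
ft_force: [0.3, -0.5, -4.3]
gripper_width: 48.0
grip_force: 40.5
```

Emit:
step_arm --targets '[[[-10,-42,0],0],[[-20,-82,0],0],[[-29,-120,0],0],[[-37,-153,0],0],[[-44,-180,0],0],[[-49,-200,0],0],[[-52,-212,0],0],[[-52.5,-216.2,0],0]]'

```text
clock: 53.05
position: [513.7, -240.8, 320.8]
tcp_rot: [0.001, 1.0, 0.001, -0.001]
ft_force: [-0.3, 0.1, -3.4]
gripper_width: 48.0
grip_force: 40.2
```

Emit:
step_arm --targets '[[[0,0,10],0],[[0,0,30],0],[[0,0,55],0],[[0,0,80],0],[[0,0,100],0],[[0,0,115],0],[[0,0,123],0],[[0,0,126],0]]'

```text
clock: 54.05
position: [514.3, -239.9, 195.8]
tcp_rot: [-0.0, 1.0, 0.0, -0.0]
ft_force: [-0.0, 0.3, -3.7]
gripper_width: 47.9
grip_force: 40.3
```

Emit:
step_arm --targets '[[[0,0,3],0],[[0,0,6],0],[[0,0,10],0],[[0,0,14],0],[[0,0,18],0],[[0,0,22],0],[[0,0,22],0],[[0,0,22],0]]'

```text
clock: 55.05
position: [514.4, -240.1, 174.1]
tcp_rot: [0.0, 1.0, -0.0, 0.0]
ft_force: [0.3, -1.1, -3.4]
gripper_width: 48.2
grip_force: 40.3
```

Emit:
step_arm --targets '[[[0,0,3],0],[[0,0,6],0],[[0,0,8],0],[[0,0,10],0],[[0,0,11],0],[[0,0,12],0],[[0,0,12.5],0],[[0,0,12.5],0]]'

```text
clock: 56.05
position: [514.8, -240.3, 163.4]
tcp_rot: [-0.0, 1.0, -0.001, 0.001]
ft_force: [-1.6, 1.2, 4.9]
gripper_width: 48.4
grip_force: 43.3
```

Emit:
step_arm --targets '[[[0,0,0],0],[[0,0,0],0],[[0,0,0],0],[[0,0,0],0],[[0,0,-3],0],[[0,0,-15],0],[[0,0,-35],0],[[0,0,-65],0]]' --hand 75

```text
clock: 57.05
position: [514.0, -239.9, 227.1]
tcp_rot: [0.0, 1.0, 0.0, -0.001]
ft_force: [-0.5, 0.6, -0.7]
gripper_width: 75.1
grip_force: 0.0
```

Emit:
step_arm --targets '[[[0,0,-35],0],[[3,15,-70],0],[[9,45,-95],0],[[17,85,-102],0],[[27,135,-102],0],[[39,193,-102],0],[[50,250,-102],0],[[61,305,-102],0]]'

```text
clock: 58.05
position: [453.0, 66.6, 329.8]
tcp_rot: [0.0, 1.0, 0.0, 0.001]
ft_force: [-0.0, 0.7, -0.1]
gripper_width: 75.3
grip_force: 0.0
```

Emit:
step_arm --targets '[[[11,55,0],0],[[21,107,0],0],[[30,152,0],0],[[37,189,0],0],[[43,217,0],0],[[47,237,0],0],[[49,247,0],0],[[49.8,249.2,0],0]]'

```text
clock: 59.05
position: [403.7, 314.3, 329.0]
tcp_rot: [-0.0, 1.0, 0.0, 0.0]
ft_force: [1.0, 0.2, -1.5]
gripper_width: 74.9
grip_force: 0.0
```

Emit:
step_arm --targets '[[[0,0,20],0],[[0,0,60],0],[[0,0,105],0],[[0,0,150],0],[[0,0,182],0],[[0,0,203],0],[[0,0,213],0],[[0,0,215.5],0]]'

```text
clock: 60.05
position: [403.8, 313.6, 113.0]
tcp_rot: [0.0, 1.0, -0.0, -0.0]
ft_force: [0.5, -0.0, -1.0]
gripper_width: 74.8
grip_force: 0.0
```

Emit:
step_arm --targets '[[[0,0,0],0],[[0,0,0],0],[[0,0,0],0],[[0,0,0],0],[[0,0,0],0],[[0,0,0],0],[[0,0,0],0],[[0,0,0],0]]' --hand 45 --newtons 40

```text
clock: 61.05
position: [404.7, 314.8, 114.6]
tcp_rot: [-0.0, 1.0, 0.001, 0.001]
ft_force: [0.1, 1.0, 5.4]
gripper_width: 53.4
grip_force: 42.1
```

Emit:
step_arm --targets '[[[0,0,-5],0],[[0,0,-18],0],[[0,0,-45],0],[[0,0,-80],0],[[0,0,-120],0],[[0,0,-160],0],[[0,0,-195],0],[[0,0,-211.5],0]]'

```text
clock: 62.05
position: [403.9, 314.2, 327.1]
tcp_rot: [0.0, 1.0, 0.001, 0.001]
ft_force: [0.5, 0.3, -3.6]
gripper_width: 52.5
grip_force: 41.7
```

Emit:
step_arm --targets '[[[-2,-5,0],0],[[-5,-18,0],0],[[-12,-40,0],0],[[-20,-70,0],0],[[-30,-105,0],0],[[-40,-140,0],0],[[-50,-175,0],0],[[-60,-210,0],0]]'

```text
clock: 63.05
position: [462.9, 101.9, 322.7]
tcp_rot: [0.0, 1.0, -0.0, -0.002]
ft_force: [-0.8, 0.2, -3.4]
gripper_width: 53.3
grip_force: 41.7
```

Emit:
step_arm --targets '[[[-10,-36,0],0],[[-20,-71,0],0],[[-30,-105,0],0],[[-39,-135,0],0],[[-47,-162,0],0],[[-52,-182,0],0],[[-55,-195,0],0],[[-56.1,-198.8,0],0]]'

```text
clock: 64.05
position: [519.5, -95.2, 324.1]
tcp_rot: [0.0, 1.0, 0.0, -0.001]
ft_force: [-0.2, 0.2, -2.9]
gripper_width: 53.1
grip_force: 41.7
```

Emit:
step_arm --targets '[[[0,0,10],0],[[0,0,30],0],[[0,0,55],0],[[0,0,80],0],[[0,0,100],0],[[0,0,115],0],[[0,0,123],0],[[0,0,126],0]]'

```text
clock: 65.05
position: [519.6, -94.5, 198.3]
tcp_rot: [-0.0, 1.0, 0.0, -0.0]
ft_force: [0.6, -0.1, -3.1]
gripper_width: 52.9
grip_force: 41.7
```

Emit:
step_arm --targets '[[[0,0,3],0],[[0,0,6],0],[[0,0,10],0],[[0,0,14],0],[[0,0,18],0],[[0,0,22],0],[[0,0,22],0],[[0,0,22],0]]'

```text
clock: 66.05
position: [519.8, -94.7, 176.6]
tcp_rot: [0.0, 1.0, -0.0, 0.0]
ft_force: [0.5, -0.3, -3.2]
gripper_width: 52.8
grip_force: 41.7
```

Emit:
step_arm --targets '[[[0,0,3],0],[[0,0,6],0],[[0,0,8],0],[[0,0,10],0],[[0,0,11],0],[[0,0,12],0],[[0,0,12.5],0],[[0,0,12.5],0]]'

```text
clock: 67.05
position: [520.3, -94.8, 166.7]
tcp_rot: [-0.0, 1.0, -0.0, 0.001]
ft_force: [-2.3, 1.2, 8.2]
gripper_width: 53.2
grip_force: 43.8
```

Emit:
step_arm --targets '[[[0,0,0],0],[[0,0,0],0],[[0,0,0],0],[[0,0,0],0],[[0,0,-3],0],[[0,0,-15],0],[[0,0,-35],0],[[0,0,-65],0]]' --hand 75

```text
clock: 68.05
position: [519.3, -94.6, 229.7]
tcp_rot: [0.0, 1.0, 0.0, -0.001]
ft_force: [0.6, -0.6, -0.6]
gripper_width: 74.8
grip_force: 0.0
```

Emit:
step_arm --targets '[[[5,0,-30],0],[[15,-10,-60],0],[[25,-30,-90],0],[[35,-50,-110],0],[[40,-65,-120],0],[[40,-70,-120],0],[[40,-70,-120],0],[[40,-70,-120],0]]'

```text
clock: 69.05
position: [479.6, -164.1, 347.8]
tcp_rot: [-0.0, 1.0, 0.001, -0.001]
ft_force: [-0.2, 0.8, -0.3]
gripper_width: 74.9
grip_force: 0.0
```

Run:
```python
from h import *
np.set_printoptions(suppress=True,precision=1)
o=r.get_obs(); print(o['clock'],o['position'],o['gripper_width'],o['ft_force'])
im,d,p=grab('wrist'); P=cloud(d,p); save('w9',im); X,Y,Z=P[...,0],P[...,1],P[...,2]; H=cv2.cvtColor(im,cv2.COLOR_RGB2HSV)
blu=(abs(H[...,0]-115)<12)&(H[...,1]>110); org=(H[...,0]<16)&(H[...,1]>130)
print('media',fitdisc(P,org&(abs(X-520)<40)&(abs(Y+95)<40),203,5,27))
print('blue',fitdisc(P,blu&(abs(X-514)<40)&(abs(Y+240)<40),200,5,24))
n=(abs(X-537)<34)&(abs(Y+168.7)<34)&(H[...,2]<90)
print('flange',fitdisc(P,n,92,6,33),'knob',fitdisc(P,n,143,6,14))
print('small',fitdisc(P,org&(abs(X-481)<45)&(abs(Y+398)<45),172,6,25))
```

```text
69.05 [ 479.6 -164.1  347.8] 74.92415316307621 [-0.2  0.8 -0.3]
media [ 518.8  -96.2   26.4  202.8 1858. ]
blue [ 513.7 -240.8   22.5  199.7 1148. ]
flange [ 537.8 -167.7   32.1   92.4 1038. ] knob [ 537.1 -167.9   14.2  142.9  372. ]
small [ 481.9 -398.3   24.5  171.7 1574. ]
```

View pics/w9.png

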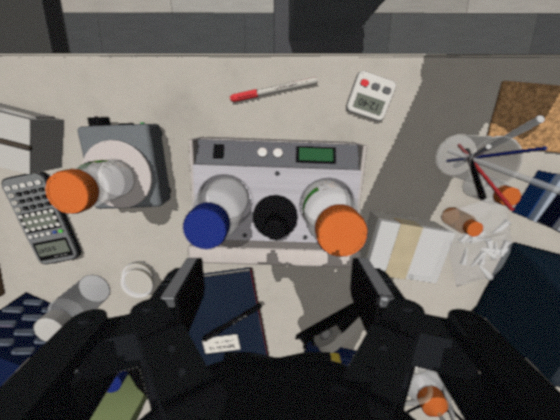

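All pieces are in place: the tall bottles are within 2 mm of where they started, the plug's flange is on the deck, and the small bottle is on the plate.

```bash
python3 -c "
from h import *
print(workorder.close_job())"
```

```text
the job is handed in; nothing more can be done
None
```

The job is handed in at 69 s of the 149 s allowed; no verdict came back. My last check put the small bottle on the stirrer within about 1 mm of centre, the plug seated in the rear well, and both tall bottles back in their own wells within 2 mm of their start.

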